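# Rig a gang clamp and lock its amplifier module

## Task

Set up the recording rig: drop the amplifier module fully down into the dock's pocket and swing the locking lever fully shut over it; lay every carrier bar flat in a slot of the gang clamp, plain end under the jaw and black head towards the open side just short of the front rest, and once all the bars are in, turn the ratchet cap clockwise until the jaw bears on the bars and the cap clearly slips. The module may be done before or after the bars; leave the other things on the bench where they are.

Things in the scene. Friction and masses are not known exactly. Their poses are not given: they have to be found in the camera images.
- bar0: carrier bar (2 to 4 are present, all alike): aluminium, 16 wide, 20 tall, with a black head block at one end, 180 long in all, 150 g. Origin: middle of its underside, about its centre of mass; x along it towards the plain end, z up. The head (28 long, 26 wide, 24 tall) fills x = -90 to -62, plain bar x = -62 to +90
- bar0_tip (a point): middle of that bar's plain end face (bar x = +90, 10 above its underside)
- bar1: carrier bar (2 to 4 are present, all alike): aluminium, 16 wide, 20 tall, with a black head block at one end, 180 long in all, 150 g. Origin: middle of its underside, about its centre of mass; x along it towards the plain end, z up. The head (28 long, 26 wide, 24 tall) fills x = -90 to -62, plain bar x = -62 to +90
- bar1_tip (a point): middle of that bar's plain end face (bar x = +90, 10 above its underside)
- bar2: carrier bar (2 to 4 are present, all alike): aluminium, 16 wide, 20 tall, with a black head block at one end, 180 long in all, 150 g. Origin: middle of its underside, about its centre of mass; x along it towards the plain end, z up. The head (28 long, 26 wide, 24 tall) fills x = -90 to -62, plain bar x = -62 to +90
- bar2_tip (a point): middle of that bar's plain end face (bar x = +90, 10 above its underside)
- bar3: carrier bar (2 to 4 are present, all alike): aluminium, 16 wide, 20 tall, with a black head block at one end, 180 long in all, 150 g. Origin: middle of its underside, about its centre of mass; x along it towards the plain end, z up. The head (28 long, 26 wide, 24 tall) fills x = -90 to -62, plain bar x = -62 to +90
- bar3_tip (a point): middle of that bar's plain end face (bar x = +90, 10 above its underside)
- module: amplifier module: pale grey block 70 (x) x 46 (y) x 40 (z) with dark vents on top, 160 g; origin: centre of its underside; either way round fits
- clamp: gang clamp, fixed: white base plate 210 x 222, two dark slotted rests, a jaw under a white bridge. Origin: centre of its underside; x points from the open side (nearest the robot) to the bridge, z up. Jaw 24 wide, 176 long, centred on x = +75, y = 0; bridge x = 62 to 88, z = 105 to 125; uprights at y = +-103. Rests at x = -45 to -25 and 55 to 100, ridges 6 high between slots
- slot0 (a point): where the origin of a bar lying in the first slot belongs: clamp x = +7, y = -69, z = 30 (slot floor). The other slots are at y = -23, +23, +69; all 24 wide, any will do. The bar lies along clamp x, plain end under the raised jaw (22 to 28 above the bar top), head 10 short of the front rest: slide it in from the open side just above the ridges, then lower
- cap_grip (a point): on the thimble's vertical axis (clamp x = +75, y = 0), 172 above the bench, inside the black knurled ratchet cap (32 dia, 153 to 188 above the bench). The silvery thimble under it (26 dia) spans 126 to 151. A white line on the cap and a dark one on the thimble stay in step until the cap slips
- jaw (a joint): how far the jaw has come down, m: 0 raised, starts at 0 to 0.006, 0.028 when it bears on bars in the slots, 0.034 at its end stop. Turning the cap clockwise seen from above carries the thimble along and lowers the jaw 4 mm per radian (25 mm a turn, 0.03 N m); anticlockwise lifts it; it stays where left
- ratchet (a joint): slip of the cap against the thimble, rad: 0 at the start, steady while they turn together, grows when the cap is turned clockwise with the jaw pressing on bars (slips at 0.1 N m, about 17 N at the jaw); 0.3 or more is a clear slip. It does not slip backwards
- dock: module dock, fixed: grey base 150 x 75 with a pocket. Origin: under the pocket's centre, at bench height; x points from the near end to the lever's post, z up. Pocket 75 (x) x 51 (y), floor 12 above the bench, rim 36, walls 10 to 12 thick. The module's origin belongs at x = y = 0, z = 12, its length along x; its top is then 52 above the bench
- lever (a joint): angle of the flat steel locking lever, rad: 0 shut (along the dock's -x, over the module, at a stop), starts at 1.25 to 1.55; opens clockwise seen from above, at 1.57 it points along the dock's +y. Arm 16 wide, underside 56 above the bench, so a module not fully down blocks it. Takes 0.12 N m, stays where left
- lever_knob (a point): in the upright black knob at the lever's end (16 dia, 62 to 96 above the bench, this point at 86), 112 from the lever's vertical hinge axis, which stands at dock x = +65, y = 0
- spray: bystander, to be left where it is: clear spray bottle, 60 dia x 170 tall, standing, origin under its centre
- jar: bystander, to be left where it is: amber jar, 64 dia x 80 tall, origin under its centre
- driver: bystander, to be left where it is: screwdriver lying on the bench
- post: bystander, to be left where it is: steel post 16 dia on a 44 dia foot, 82 tall in all, standing, origin under its centre
- dish: bystander, to be left where it is: flat clear dish 86 dia x 16 tall, origin under its centre
- beaker: bystander, to be left where it is: glass beaker 70 dia x 90 tall, origin under its centre
Mind the look-alikes: they are no part of the job. Leave any turquoise look-alike of the dock alone.

How it is judged:
On the way, in this order (a step that is already met when the one before it is completed fails the run):
1. every carrier bar present lies in a slot, plain end under the jaw, with the jaw still raised (x of bar0 in the frame of clamp between -0.011 and 0.019 m and y of bar0 in the frame of clamp between -0.076 and 0.076 m and z of bar0 in the frame of clamp between 0.027 and 0.0325 m and angle between the x axis of each of bar0, bar1, bar2, bar3 and the x axis of clamp, either way round below 0.08 rad and angle between each of bar0, bar1, bar2, bar3's own z axis and vertical below 0.06 rad and x of each of bar0_tip, bar1_tip, bar2_tip, bar3_tip in the frame of clamp above 0.07 m and x of bar1 in the frame of clamp between -0.011 and 0.019 m and y of bar1 in the frame of clamp between -0.076 and 0.076 m and z of bar1 in the frame of clamp between 0.027 and 0.0325 m and x of bar2 in the frame of clamp between -0.011 and 0.019 m and y of bar2 in the frame of clamp between -0.076 and 0.076 m and z of bar2 in the frame of clamp between 0.027 and 0.0325 m and x of bar3 in the frame of clamp between -0.011 and 0.019 m and y of bar3 in the frame of clamp between -0.076 and 0.076 m and z of bar3 in the frame of clamp between 0.027 and 0.0325 m and value of joint jaw below 0.02 m), for 0.2 s.
2. the jaw has been brought down on the bars and the ratchet cap has slipped at least 0.3 rad (x of bar0 in the frame of clamp between -0.011 and 0.019 m and y of bar0 in the frame of clamp between -0.076 and 0.076 m and z of bar0 in the frame of clamp between 0.027 and 0.0325 m and angle between the x axis of each of bar0, bar1, bar2, bar3 and the x axis of clamp, either way round below 0.08 rad and angle between each of bar0, bar1, bar2, bar3's own z axis and vertical below 0.06 rad and x of each of bar0_tip, bar1_tip, bar2_tip, bar3_tip in the frame of clamp above 0.07 m and x of bar1 in the frame of clamp between -0.011 and 0.019 m and y of bar1 in the frame of clamp between -0.076 and 0.076 m and z of bar1 in the frame of clamp between 0.027 and 0.0325 m and x of bar2 in the frame of clamp between -0.011 and 0.019 m and y of bar2 in the frame of clamp between -0.076 and 0.076 m and z of bar2 in the frame of clamp between 0.027 and 0.0325 m and x of bar3 in the frame of clamp between -0.011 and 0.019 m and y of bar3 in the frame of clamp between -0.076 and 0.076 m and z of bar3 in the frame of clamp between 0.027 and 0.0325 m and value of joint jaw between 0.0262 and 0.0298 m and value of joint ratchet above 0.3 rad), for 0.2 s.
At the end, for the whole second after the job is handed in: Every present bar flat in a slot (from 18 mm short to 12 mm past its slot point along x, within 0.08 rad), plain end under the jaw; jaw 0.0262 to 0.0298; cap slipped 0.3 rad or more; module on the pocket floor (6 mm sideways, 3 mm in height), upright; lever under 0.12 rad (all of step 2 and value of joint lever below 0.12 rad and x of module in the frame of dock between -0.006 and 0.006 m and y of module in the frame of dock between -0.006 and 0.006 m and z of module in the frame of dock between 0.009 and 0.015 m and angle between module's own z axis and vertical below 0.06 rad); the robot touches nothing.
It fails at once if a bystander is pushed more than 60 mm away (distance of any of spray, jar, driver, post, dish, beaker from where it was at the start of the episode above 0.06 m).
Of bar0, bar1, bar2, bar3 only 2 to 4 are there at a start; the rules pass over those that are not, and their reading is None.
At some moment in a run one of bar0, bar1, bar2, bar3, module may be knocked a few centimetres aside while the robot is not near it.
Once in a run the grip may slacken for a moment while it holds something.
It also fails if it takes over 210 s, if anything falls off the work surface, if the arm or the gripper's body presses on something with over 40 N, if the wrist force passes 120 N, or if a joint passes its speed limit or range.

## Robot

A 6-joint arm with a two-finger parallel gripper is mounted at the origin on the work surface. World frame = base frame: x ahead of the robot, y to its left, z up, the work surface at z = 0. Lengths are in m, angles in rad, forces in N, time in s.
With the tool pointing down it reaches from about 0.275 to 0.825 m from the base axis. Payload 4.9 kg.
Tool frame: the origin (TCP) lies midway between the tips of the shut fingers; the grasp point (between the pads) lies 19 mm behind it (grip_point_offset is the distance from the TCP to the grasp point, in m); z points along the fingers, y is the line along which they close (so a half turn about z gives the same grasp; the last joint's range is limited). The gripper opens to 85 mm and grips with 20 to 120 N. Pads are 22 mm wide; open, the fingers measure 114 mm over their backs; the gripper's body (76 mm by 85 mm) begins 54 mm behind the grasp point. The pads swing forward as they close: fully open they stand 13 mm farther back than shut.
Start: joints at [1.17, 0.326, -0.193, 1.052, 0, 1.437], TCP at [0.145, 0.531, 0.231] pointing down, gripper open.
Joint ranges: [-2.65, 2.65], [-0.97, 1.79], [-1.3, 1.35], [-1.93, 2.1], [-1.47, 1.37], [-3.14, 3.14]. Speed limits (rad/s): [2.57, 2.57, 3.14, 3.14, 3.14, 3.14].

## Interface

Orientations are given as a rotation vector (axis times angle).
In Python, from cell import * gives the robot as it stands. Calls block until the motion is done:
- movep(position, orientation): joint-space move of the TCP to a pose.
- move_l(position, velocity=0.15, rot=None, until_force=None): straight line of the TCP; rot=None keeps the orientation; velocity is the mean speed in m/s. With until_force (N) it stops when the force on the tool has changed by that much, and returns True; else False.
- set_joints(angles): joint-space move.
- let_go() and grab(newtons=None): open the fingers fully, or close them until they stop; newtons is the grip in N (None keeps the last).
- sleep(seconds).
- ik(position, orientation): joint angles nearest the present ones, or None.
- get_state(): the state.
- grab_frame(name): name is "scene" or "top"; returns a dict with "img" (420x560x3 uint8, red, green, blue), "fx", "fy", "cx", "cy" (pixels), "cam_to_world" (4x4, takes a point from camera to world coordinates). Camera axes: x right, y down, z forward; pixel columns grow to the right and rows downward; lengths in m; the calibration is good to about 2 mm. A picture is of the moment at which its call begins. There is no depth.
A pose or a line that the arm cannot do raises MotionError and nothing moves.
- sign_off(): hands the job in; it is judged then, once.
Trained networks look in the newest picture that a camera, given by its name, has taken for a name from the list of things; names that differ only in an ending like _2 or _b are one class to them, and where a whole thing is asked for, a point or a joint stands for the part that bears it (a point fixed in the world has none). Each returns a list of dicts, best first, with "score" (0 to 1); they miss things now and then, are a little off and sometimes report something else, mostly with a low value. They report only what shows in the picture. A call takes as long as a camera call. They do not tell look-alikes from the thing itself.
- spot_in(camera, name): "centre" ([column, row] in pixels, amid what is visible of it).
- silhouettes(camera, name): "mask" (420x560 bool, what is visible of it) and "centre" ([column, row] in pixels, amid what is visible of it).
- tip_of(camera, name): "centre" ([column, row] in pixels: a listed point, or the origin of a listed thing).
The state is a dict: "clock": time; "q": joint angles; "joint_velocities": joint speeds; "tau": joint torques, N m; "position": TCP position; "eef_rot": TCP orientation; "contact_force": force on the tool from outside, world axes, zero at the start; "wrist_torque": the same for the moment, N m; "finger_gap": opening from 0.0 (shut) to 1.0 (fully open); "grasp_force": force on a finger pad.
Only numpy, scipy, OpenCV 4.12 (cv2) and the standard library are available. Lean on these libraries where they do the work, as an engineer would, in place of code of your own. Each camera call takes 0.05 s, during which the arm holds its last target. There are 200 camera calls.

## Working session

There is one attempt and no reset: what is moved stays moved. The work goes in short steps, each a Python script; the robot and the scene stay as the last script left them, time stands still between calls to the robot, and variables do not carry over. Pictures are saved under pics/ and viewed, at most 14 in all, crops included, and the job is handed in when it is done.

```bash
mkdir -p pics; ls; python3 - <<'E'
from cell import *
import cv2,numpy as np
for n in ("scene","top"):
    f=grab_frame(n); cv2.imwrite(f"pics/{n}0.png",cv2.resize(f["img"][:,:,::-1],(784,588),interpolation=cv2.INTER_CUBIC))
    print(n,f["fx"],f["fy"],f["cx"],f["cy"],np.round(f["cam_to_world"],3).tolist())
    for k in ["bar0","module","clamp","dock","lever_knob","cap_grip","slot0","spray","jar","driver","post","dish","beaker"]:
        print(k,[(round(d["score"],2),np.round(d["centre"]).tolist()) for d in tip_of(n,k)])
s=get_state();print(s)
E
```

```text
pics
scene 401.70371668466277 401.70371668466277 283.4621366372965 211.19274773754393 [[0.423, 0.772, -0.475, 1.087], [0.906, -0.367, 0.211, -0.155], [-0.012, -0.52, -0.854, 1.11], [0.0, 0.0, 0.0, 1.0]]
bar0 [(0.92, [200.0, 243.0]), (0.84, [136.0, 261.0]), (0.72, [180.0, 270.0]), (0.68, [175.0, 250.0])]
module [(0.85, [204.0, 296.0])]
clamp [(0.79, [284.0, 247.0]), (0.23, [382.0, 170.0])]
dock [(0.91, [389.0, 144.0])]
lever_knob [(0.76, [390.0, 114.0]), (0.45, [320.0, 145.0])]
cap_grip [(0.67, [296.0, 241.0]), (0.55, [134.0, 337.0]), (0.3, [377.0, 170.0])]
slot0 [(0.66, [264.0, 251.0])]
spray [(0.55, [134.0, 336.0])]
jar [(0.82, [383.0, 243.0])]
driver [(0.58, [321.0, 145.0])]
post [(0.57, [221.0, 214.0])]
dish [(0.71, [244.0, 331.0]), (0.32, [134.0, 337.0])]
beaker [(0.68, [153.0, 218.0])]
top 385.59922273917465 385.59922273917465 282.94437269224926 201.1271250056967 [[-0.006, -0.984, 0.18, 0.317], [-1.0, 0.009, 0.016, 0.06], [-0.017, -0.18, -0.983, 1.341], [0.0, 0.0, 0.0, 1.0]]
bar0 [(0.89, [413.0, 240.0]), (0.76, [371.0, 235.0]), (0.58, [356.0, 230.0])]
module [(0.58, [368.0, 185.
[... 550 characters left out ...]
.4, 'q': array([ 1.16982793e+00,  3.26214623e-01, -1.92583650e-01,  1.05199220e+00,
        1.01884419e-05,  1.43658545e+00]), 'joint_velocities': array([ 7.42074848e-04, -1.01566004e-03, -4.12880344e-04, -3.51591929e-05,
        1.81343972e-03,  5.66251603e-05]), 'tau': array([-2.64984510e-04, -4.43324661e+01,  2.62753022e+01,  1.26251063e-03,
       -2.30083624e-04, -1.54921315e-05]), 'position': array([0.14498573, 0.53057569, 0.23127908]), 'eef_rot': array([-4.17779330e-01, -3.11368155e+00, -1.31005175e-05]), 'contact_force': array([ 0.0101168 , -0.33010238, -0.93991546]), 'wrist_torque': array([-0.01187185,  0.05675566,  0.03615514]), 'grasp_force': 0.0, 'finger_gap': 1.0021148493515657}
```

View pics/top0.png

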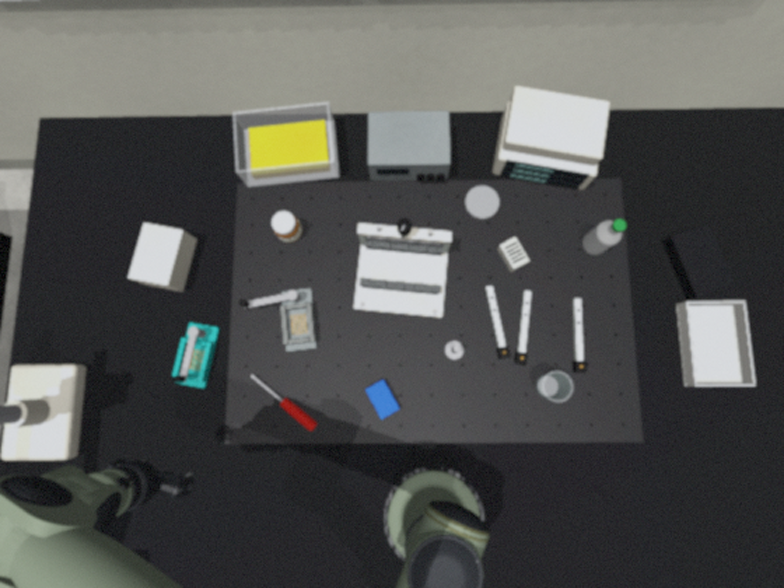

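View pics/scene0.png

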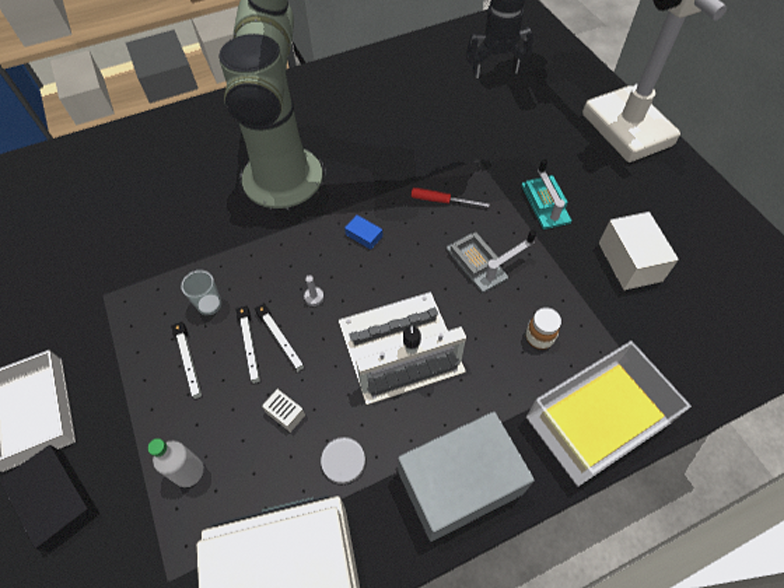

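Three bars are visible (top image, 784-px scale: heads at 503,352 / 521,357 / 580,366). The module is at 514,254, the clamp at 403,268 and the grey dock at 298,320. The turquoise dock at 195,355 is the look-alike. Next I'll fit poses to the silhouettes in both cameras.

```bash
cat > vis.py <<'E'
from cell import *
import cv2, numpy as np
from scipy.optimize import minimize
CAMS=("top","scene")
def proj(f,P):
    T=np.linalg.inv(f["cam_to_world"]); c=P@T[:3,:3].T+T[:3,3]
    return np.c_[f["fx"]*c[:,0]/c[:,2]+f["cx"], f["fy"]*c[:,1]/c[:,2]+f["cy"]]
def ray(f,px,z):
    d=f["cam_to_world"][:3,:3]@np.array([(px[0]-f["cx"])/f["fx"],(px[1]-f["cy"])/f["fy"],1]); o=f["cam_to_world"][:3,3]
    return (o+d*(z-o[2])/d[2])
def box(x0,x1,y0,y1,z0,z1): return np.array([[x,y,z] for x in(x0,x1) for y in(y0,y1) for z in(z0,z1)])/1000.
BAR=lambda p:[box(-90,-62,-13,13,0,24),box(-62,90,-8,8,0,20)]
MOD=lambda p:[box(-35,35,-23,23,0,40)]
CLAMP=lambda p:[box(-105,105,-111,111,0,12),box(62,88,-111,111,105,125),box(62,88,95,111,0,125),box(62,88,-111,-95,0,125),box(-45,-25,-85,85,10,36),box(55,100,-85,85,10,36),box(61,89,-14,14,105,188)]
def DOCK(p):
    o=p[0]*1000; B=[box(o-75,o+75,-37.5,37.5,0,12),box(-48,48,-37.5,37.5,0,36),box(57,73,-8,8,0,66)]
    if len(p)>1:
        a=np.pi-p[1]; R=np.array([[np.cos(a),-np.sin(a),0],[np.sin(a),np.cos(a),0],[0,0,1]])
        B+= [b@R.T+[.065,0,0] for b in (box(0,118,-8,8,56,62),box(104,120,-8,8,62,96))]
    return B
def place(b,x,y,a,z=0):
    c,s=np.cos(a),np.sin(a); return b@np.array([[c,-s,0],[s,c,0],[0,0,1]]).T+[x,y,z]
SS=3
def render(f,boxes,x,y,a,z=0):
    m=np.zeros((420*SS,560*SS),np.uint8)
    for b in boxes:
        u=(proj(f,place(b,x,y,a,z))+.5)*SS*16-8
        cv2.fillConvexPoly(m,cv2.convexHull(u.astype(np.int32)),255,shift=4)
    return cv2.resize(m,(560,420),interpolation=cv2.INTER_AREA)/255.
def fit(frames,masks,model,p0,z=0,step=(.01,.01,.1)):
    """frames,masks: lists; p0=[x,y,yaw,extra...]"""
    def cost(p):
        t=0
        for f,m in zip(frames,masks):
            r=render(f,model(p[3:]),*p[:3],z); t+=1-np.minimum(r,m).sum()/np.maximum(r,m).sum()
        return t/len(frames)
    st=list(step)+[.01,.1][:len(p0)-3]
    S=np.array([p0]+[np.array(p0)+np.eye(len(p0))[i]*st[i] for i in range(len(p0))])
    r=minimize(cost,p0,method="Nelder-Mead",options=dict(initial_simplex=S,xatol=2e-4,fatol=1e-4,maxiter=400))
    return r.x,1-r.fun
E
python3 - <<'E'
from vis import *
import pickle
F={n:grab_frame(n) for n in CAMS}; M={n:{k:silhouettes(n,k) for k in ("bar0","module","clamp","dock","lever_knob")} for n in CAMS}
pickle.dump((F,M),open("d.pkl","wb"))
for n in CAMS:
    im=F[n]["img"].copy()
    for k,c in zip(M[n],[(255,0,0),(0,255,0),(0,0,255),(255,255,0),(255,0,255)]):
        for d in M[n][k]:
            print(n,k,round(d["score"],2),np.round(d["centre"]),d["mask"].sum())
            if d["score"]>.4: im[d["mask"]]=im[d["mask"]]//2+np.array(c,np.uint8)//2
    cv2.imwrite(f"pics/m_{n}.png",cv2.resize(im[:,:,::-1][80:320,60:460],(800,480)))
# bars
seen=[]
for d in M["top"]["bar0"]:
    m=d["mask"]; ys,xs=np.nonzero(m); w=ray(F["top"],d["centre"],.01)
    best=max((fit([F["top"]],[m],BAR,[w[0],w[1],a]) for a in (0.15,-.15)),key=lambda r:r[1])
    x=best[0]; 
    # scene match
    rs=[]
    for e in M["scene"]["bar0"]:
        rs.append(fit([F["scene"]],[e["mask"]],BAR,x,step=(.01,.01,.05)))
    rs=[r for r in rs if np.hypot(*(r[0][:2]-x[:2]))<.03]
    print("bar top",np.round(x,4),round(best[1],3),"scene",[(np.round(r[0],4),round(r[1],3)) for r in rs])
for k,mod,p0s in (("module",MOD,[[.43,-.2,a] for a in(.3,-.2,.8)]),("clamp",CLAMP,[[.45,.04,-.1]]),("dock",DOCK,[[.35,.24,.05,.013]]),("dock",DOCK,[[.35,.24,.05,.013,1.5]])):
    for cs in (("top",),("scene",),CAMS):
        sel=[]
        for n in cs:
            L=M[n][k]
            if not L: break
            if k=="dock": L=sorted(L,key=lambda d:np.hypot(*(np.array(d["centre"])-((213,229) if n=="top" else (345,186)))))
            sel.append(L[0]["mask"])
        else:
            b=max((fit([F[n] for n in cs],sel,mod,p) for p in p0s),key=lambda r:r[1]); print(k,cs,np.round(b[0],4),round(b[1],3))
E
```

```text
top bar0 0.79 [414. 238.] 319
top bar0 0.59 [374. 239.] 344
top bar0 0.58 [353. 234.] 329
top module 0.53 [365. 181.] 314
top clamp 0.95 [286. 191.] 4053
top dock 0.93 [211. 230.] 1142
top dock 0.59 [134. 254.] 1022
top lever_knob 0.52 [194. 216.] 164
top lever_knob 0.51 [133. 257.] 221
scene bar0 0.78 [196. 240.] 386
scene bar0 0.65 [132. 255.] 453
scene bar0 0.57 [176. 249.] 348
scene module 0.91 [204. 292.] 455
scene clamp 0.89 [286. 250.] 4730
scene dock 0.97 [342. 185.] 1053
scene dock 0.62 [391. 145.] 945
scene lever_knob 0.71 [396. 133.] 182
scene lever_knob 0.55 [368. 180.] 198
scene lever_knob 0.45 [176. 246.] 407
scene lever_knob 0.34 [145. 209.] 638
bar top [ 0.4232 -0.3593 -0.0501] 0.799 scene [(array([ 0.4232, -0.3593, -0.0501]), np.float64(0.0)), (array([ 0.4292, -0.3593, -0.0323]), np.float64(0.859)), (array([ 0.4232, -0.3593, -0.0501]), np.float64(0.0))]
bar top [ 0.444  -0.2277 -0.1512] 0.892 scene [(array([ 0.444 , -0.2277, -0.1512]), np.float64(0.0)), (array([ 0.444 , -0.2277, -0.1512]), np.float64(0.0)), (array([ 0.4481, -0.2293, -0.1348]), np.float64(0.817))]
bar top [ 0.4569 -0.1617  0.1713] 0.881 scene [(array([ 0.4619, -0.1616,  0.1801]), np.float64(0.869)), (array([ 0.4569, -0.1617,  0.1713]), np.float64(0.0)), (array([ 0.4569, -0.1617,  0.1713]), np.float64(0.0))]
module ('top',) [ 0.43 -0.2   0.3 ] 0.0
module ('scene',) [ 0.43 -0.2   0.3 ] 0.0
module ('top', 'scene') [ 0.43 -0.2   0.3 ] 0.0
clamp ('top',) [ 0.5923  0.0687 -1.6668] 0.897
clamp ('scene',) [ 0.5896  0.0688 -0.0997] 0.961
clamp ('top', 'scene') [ 0.5872  0.0697 -0.1029] 0.955
dock ('top',) [0.458  0.3265 0.1144 0.0095] 0.844
dock ('scene',) [0.4637 0.3277 0.1775 0.0065] 0.812
dock ('top', 'scene') [0.4544 0.3277 0.235  0.0136] 0.785
dock ('top',) [0.4445 0.3239 0.1718 0.0235 0.1782] 0.839
dock ('scene',) [ 0.4737  0.3291  0.1723 -0.0067 -0.3496] 0.786
dock ('top', 'scene') [0.4608 0.3267 0.1865 0.0068 0.2502] 0.782
```

```bash
python3 - <<'E'
from vis import *
import pickle
F,M=pickle.load(open("d.pkl","rb"))
def out(im,f,boxes,p,c):
    for b in boxes:
        u=proj(f,place(b,*p)); u=((u-o)*s).astype(np.int32)
        for i in range(8):
            for j in range(i):
                if np.isclose(b[i],b[j]).sum()==2: cv2.line(im,tuple(map(int,u[i])),tuple(map(int,u[j])),c,1)
f=F["scene"]; 
ms=[d["mask"] for d in M["scene"]["module"]][:1]; mt=[M["top"]["module"][0]["mask"]]
w=ray(F["top"],M["top"]["module"][0]["centre"],.03); print(w)
for cs,mm in ((["top"],mt),(["scene"],ms),(list(CAMS),mt+ms)):
    b=max((fit([F[n] for n in cs],mm,MOD,[w[0],w[1],a],step=(.01,.01,.3)) for a in(.4,-.4,1.2,-1.2)),key=lambda r:r[1]); print(cs,np.round(b[0],4),b[1])
mod=b[0]
for n,roi in (("scene",(300,150,420,240)),("top",(160,190,260,270))):
    f=F[n];o=np.array(roi[:2]);s=6
    im=cv2.resize(f["img"][roi[1]:roi[3],roi[0]:roi[2],::-1],None,fx=s,fy=s,interpolation=cv2.INTER_CUBIC)
    out(im,f,DOCK([.0136,1.45]),[.4570,.3275,.17],(0,255,255))
    cv2.imwrite(f"pics/dock_{n}.png",im)
E
```

```text
[ 0.62593715 -0.20436797  0.03      ]
['top'] [ 0.6246 -0.2074  0.4887] 0.9043603432055946
['scene'] [ 0.6275 -0.2077  0.429 ] 0.8677408978358281
['top', 'scene'] [ 0.6256 -0.2075  0.4488] 0.8749620199869855
```

```bash
python3 -c "
import cv2,numpy as np
a=cv2.imread('pics/dock_scene.png');b=cv2.imread('pics/dock_top.png');a=cv2.resize(a,None,fx=.75,fy=.75)
h=max(a.shape[0],b.shape[0]);b=cv2.resize(b,None,fx=.43,fy=.43)
c=np.zeros((h,a.shape[1]+b.shape[1],3),np.uint8);c[:a.shape[0],:a.shape[1]]=a;c[:b.shape[0],a.shape[1]:]=b;print(c.shape);cv2.imwrite('pics/dock2.png',c[:,:800])"
```

```text
(480, 798, 3)
```

View pics/dock2.png

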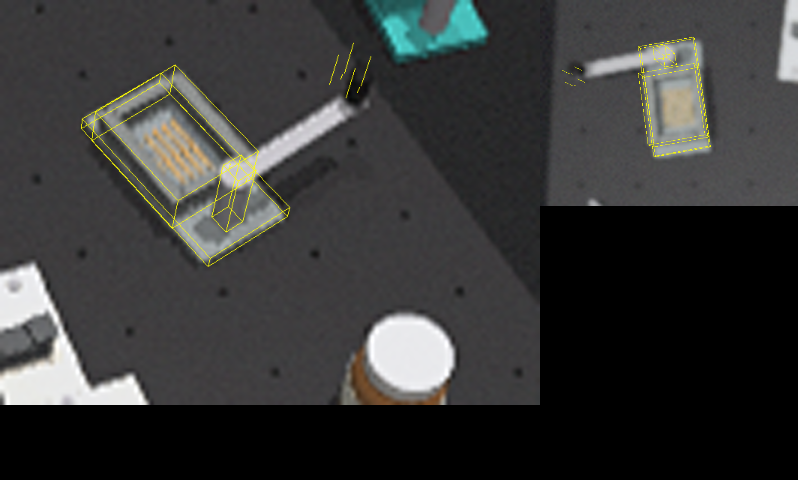

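View pics/m_top.png

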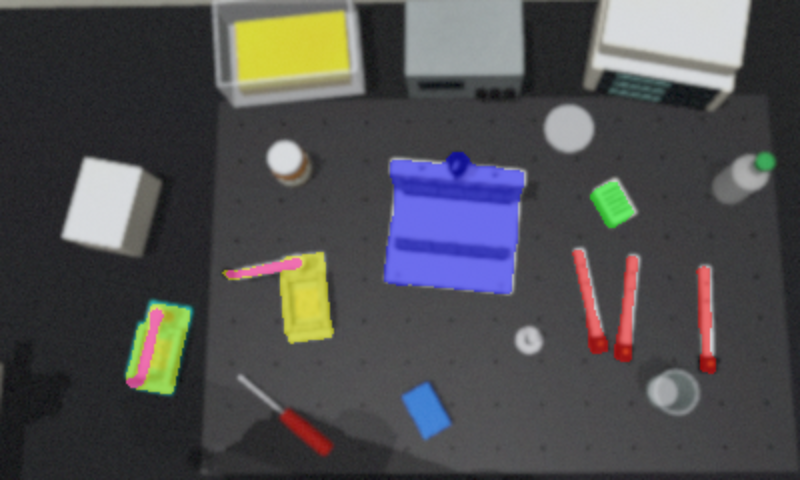

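```bash
cat >> vis.py <<'E'
def soft(f,m,grow=4):
    """refine a net mask by brightness: soft coverage between local bench level and object level"""
    g=cv2.cvtColor(f["img"],cv2.COLOR_RGB2GRAY).astype(float)
    big=cv2.dilate(m.astype(np.uint8),np.ones((2*grow+1,)*2)); ring=(cv2.dilate(big,np.ones((7,7)))>0)&(big==0)
    bg=np.median(g[ring]); fg=np.percentile(g[m],60)
    return np.clip((g-bg)/(fg-bg),0,1)*big*((g-bg)>.2*(fg-bg))
PLAIN=lambda p:[box(-62,90,-8,8,0,20)]
E
python3 - <<'E'
from vis import *
import pickle
F,M=pickle.load(open("d.pkl","rb"))
near=lambda n,k,p:min(M[n][k],key=lambda d:np.hypot(*(np.array(d["centre"])-proj(F[n],np.array([p]))[0])))["mask"]
def three(k,mod,p0,fill=False,step=(.008,.008,.08)):
    ms={}
    for n in CAMS:
        m=soft(F[n],near(n,k,[p0[0],p0[1],.015]))
        if fill: m=np.maximum(m,cv2.morphologyEx((m>.5).astype(np.uint8),cv2.MORPH_CLOSE,np.ones((7,7))))
        ms[n]=m
    for cs in (["top"],["scene"],list(CAMS)):
        r=fit([F[n] for n in cs],[ms[n] for n in cs],mod,p0,step=step); print(k,cs,np.round(r[0],4),round(r[1],3))
for p in ([.426,-.3593,-.04],[.446,-.2285,-.14],[.46,-.1617,.175]): three("bar0",PLAIN,p)
three("module",MOD,[.6256,-.2075,.45],True)
three("clamp",CLAMP,[.588,.069,-.1],True)
three("dock",DOCK,[.457,.3275,.15,.0136],True)
for n in CAMS:
    f=F[n]; m=cv2.erode(cv2.dilate(near(n,"dock",[.457,.3275,.015]).astype(np.uint8),np.ones((5,5))),np.ones((5,5)))
    hsv=cv2.cvtColor(f["img"],cv2.COLOR_RGB2HSV); t=(m>0)&(hsv[...,0]<25)&(hsv[...,1]>60); ys,xs=np.nonzero(t)
    print("tan",t.sum(),ray(f,[xs.mean(),ys.mean()],.012))
    for k,z in (("lever_knob",.086),("cap_grip",.172),("dock",0),("clamp",0)):
        print(n,k,[(round(d["score"],2),np.round(ray(f,d["centre"],z)[:2],4)) for d in tip_of(n,k)])
E
```

```text
bar0 ['top'] [ 0.426  -0.3634 -0.0284] 0.865
bar0 ['scene'] [ 0.4248 -0.3606 -0.0126] 0.735
bar0 ['top', 'scene'] [ 0.4242 -0.3628 -0.029 ] 0.782
bar0 ['top'] [ 0.4459 -0.2312 -0.1379] 0.889
bar0 ['scene'] [ 0.4436 -0.2287 -0.1364] 0.742
bar0 ['top', 'scene'] [ 0.4457 -0.2308 -0.1457] 0.806
bar0 ['top'] [ 0.4591 -0.1645  0.1784] 0.896
bar0 ['scene'] [ 0.4571 -0.1616  0.168 ] 0.81
bar0 ['top', 'scene'] [ 0.4602 -0.1626  0.1749] 0.803
module ['top'] [ 0.6291 -0.2112  0.4798] 0.93
module ['scene'] [ 0.6247 -0.208   0.4061] 0.803
module ['top', 'scene'] [ 0.6273 -0.2088  0.4625] 0.827
clamp ['top'] [ 0.5851  0.069  -0.1042] 0.856
clamp ['scene'] [ 0.5878  0.07   -0.0996] 0.578
clamp ['top', 'scene'] [ 0.5866  0.0694 -0.1056] 0.715
dock ['top'] [0.4619 0.3269 0.1197 0.0066] 0.837
dock ['scene'] [0.4627 0.3324 0.1096 0.0035] 0.769
dock ['top', 'scene'] [0.4617 0.3286 0.121  0.0069] 0.791
tan 8 [0.46196759 0.33043493 0.012     ]
top lever_knob [(0.62, array([0.3236, 0.5849]))]
top cap_grip [(0.9, array([0.6629, 0.0672]))]
top dock [(0.9, array([0.4468, 0.3212])), (0.67, array([0.3642, 0.5876]))]
top clamp [(0.65, array([0.5928, 0.0694]))]
tan 57 [0.457834   0.32951325 0.012     ]
scene lever_knob [(0.79, array([0.5045, 0.4411])), (0.49, array([0.3308, 0.6024]))]
scene cap_grip [(0.75, array([0.652 , 0.0638])), (0.66, array([ 0.4211, -0.26  ])), (0.61, array([0.772, 0.28 ]))]
scene dock [(0.85, array([0.4658, 0.3201])), (0.59, array([0.3699, 0.5878]))]
scene clamp [(0.67, array([0.584 , 0.0676])), (0.35, array([0.7034, 0.3588]))]
```

```bash
cat > rob.py <<'E'
from vis import *
from scipy.spatial.transform import Rotation as Ro
CL=np.array([.5868,.0695,-.102])
def R2(a): return np.array([[np.cos(a),-np.sin(a)],[np.sin(a),np.cos(a)]])
def loc(fr,x,y): return np.array(fr[:2])+R2(fr[2])@[x,y]
def down(a):
    """tool down, closing axis y at world angle a (tool x = y x z)"""
    y=np.array([np.cos(a),np.sin(a),0]); z=np.array([0,0,-1.]); return Ro.from_matrix(np.c_[np.cross(y,z),y,z]).as_rotvec()
def say(t):
    s=get_state(); print(t,"t=%.1f"%s["clock"],np.round(s["position"],4),"gap %.3f gf %.1f"%(s["finger_gap"],s["grasp_force"]),"F",np.round(s["contact_force"],1),flush=True); return s
def measure(k,mod,p0,fill=False,cams=CAMS,img=None):
    fs,ms=[],[]
    for n in cams:
        f=grab_frame(n); c=proj(f,np.array([[p0[0],p0[1],.015]]))[0]
        L=[d for d in silhouettes(n,k) if np.hypot(*(np.array(d["centre"])-c))<35]
        if not L: print("miss",n,k); continue
        m=soft(f,min(L,key=lambda d:np.hypot(*(np.array(d["centre"])-c)))["mask"])
        if fill: m=np.maximum(m,cv2.morphologyEx((m>.5).astype(np.uint8),cv2.MORPH_CLOSE,np.ones((7,7))))
        r=fit([f],[m],mod,p0,step=(.008,.008,.08)); print(k,n,np.round(r[0],4),round(r[1],3)); fs.append(r[0])
    return np.mean(fs,0) if fs else None
def pick(bar,gx,off,tipz=.004,N=60,lift=.17):
    """grip bar at bar-x gx; off = shift of the tool along bar y before closing"""
    p=loc(bar,gx,off); o=down(bar[2]+np.pi/2)
    movep([*p,.12],o); move_l([*p,tipz],.12); grab(N); s=say("gripped")
    move_l([*s["position"][:2],lift],.15); say("lifted")
E
python3 - <<'E'
from rob import *
for a in (np.pi/2,-np.pi/2):
    for nm,fr,g in (("C",[.4252,-.362,-.025],0),("B",[.446,-.23,-.14],0),("slot",[*loc(CL,4,0),0],0)):
        pass
for a in (np.pi/2,-np.pi/2):
    for p in ((.425,-.362,.1),(*loc(CL,.004,-.069),.1),(*loc(CL,.004,.069),.1),(*loc(CL,.075,0),.2),(.46,.33,.1),(.627,-.209,.1)):
        q=ik(list(p),down(a-.1)); print(a,np.round(p,3),None if q is None else np.round(q,2))
f=grab_frame("top"); print("post",ray(f,[325,251],0),"beaker",ray(f,[387,276],0),ray(f,[387,276],.09))
E
```

```text
1.5707963267948966 [ 0.425 -0.362  0.1  ] [-0.84  0.46 -0.35  0.76  0.   -0.74]
1.5707963267948966 [0.584 0.    0.1  ] [-0.13  0.5  -0.28  0.79  0.   -0.03]
1.5707963267948966 [0.598 0.138 0.1  ] [ 0.11  0.55 -0.19  0.82  0.    0.21]
1.5707963267948966 [0.661 0.062 0.2  ] [-0.02  0.56  0.09  1.1   0.    0.08]
1.5707963267948966 [0.46 0.33 0.1 ] [ 0.49  0.47 -0.33  0.77 -0.    0.59]
1.5707963267948966 [ 0.627 -0.209  0.1  ] [-0.43  0.63 -0.05  0.89  0.   -0.33]
-1.5707963267948966 [ 0.425 -0.362  0.1  ] [-0.84  0.46 -0.35  0.76 -0.    2.4 ]
-1.5707963267948966 [0.584 0.    0.1  ] [-0.13  0.5  -0.28  0.79 -0.    3.12]
-1.5707963267948966 [0.598 0.138 0.1  ] [ 0.11  0.55 -0.19  0.82 -0.   -2.94]
-1.5707963267948966 [0.661 0.062 0.2  ] [-0.02  0.56  0.09  1.1  -0.   -3.06]
-1.5707963267948966 [0.46 0.33 0.1 ] [ 0.49  0.47 -0.33  0.77 -0.   -2.55]
-1.5707963267948966 [ 0.627 -0.209  0.1  ] [-0.43  0.63 -0.05  0.89 -0.    2.81]
post [ 0.38638589 -0.06179262  0.        ] beaker [ 0.30063109 -0.27001108  0.        ] [ 0.30170502 -0.24784083  0.09      ]
```

```bash
python3 - <<'E'
from rob import *
C=[.4252,-.362,-.024]
movep([.3,.3,.32],down(np.pi/2)); movep([.4,-.3,.3],down(np.pi/2))
pick(C,0,0)
f=grab_frame("scene"); cv2.imwrite("pics/c1.png",cv2.resize(f["img"][150:360,50:350,::-1],(800,560)))
E
```

```text
gripped t=8.3 [ 0.4254 -0.3622  0.0043] gap 0.166 gf 60.4 F [0.1 0.4 3.3]
lifted t=9.6 [ 0.4248 -0.3616  0.169 ] gap 0.162 gf 59.8 F [ 0.  -0.3 -1.3]
```

View pics/c1.png

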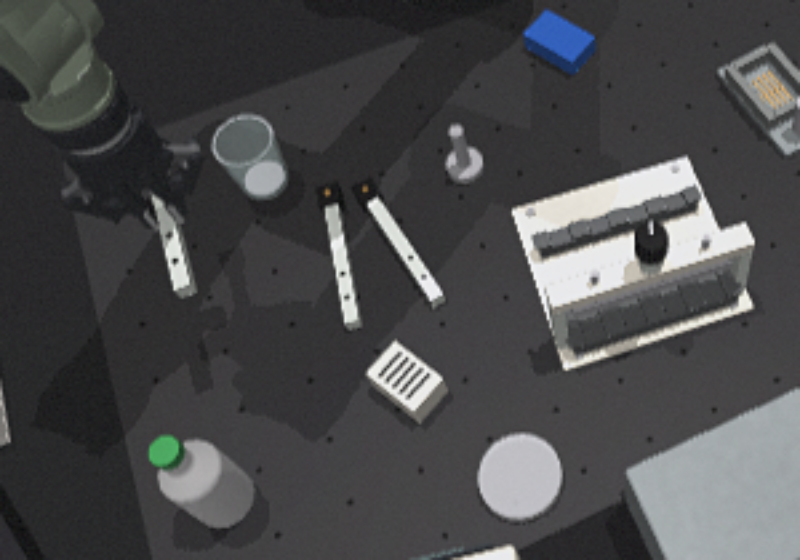

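The bar is held level at about (175,245) in the crop, and the other things haven't moved. Now I'll place it in the slot at y=-69.

```bash
cat >> rob.py <<'E'
def insert(ys,gx,tipz,xo=.003,pre=-.05,rel=True):
    """carry held bar to slot ys; gx = grip point along bar, bar origin goes to clamp x = xo"""
    o=down(CL[2]+np.pi/2)
    P=lambda x,b:[*loc(CL,x+gx,ys),b+tipz]
    movep(P(pre,.15),o); move_l(P(pre,.042),.12); say("pre")
    h=move_l(P(xo,.042),.1,until_force=12); say("slid %s"%h)
    if h: return False
    h=move_l(P(xo,.0295),.03,until_force=8); s=say("lowered %s"%h)
    if not rel: return True
    let_go(); p=get_state()["position"]; move_l([*p[:2],.115],.12); q=loc(CL,-.09,ys); move_l([*q,.2],.2); say("out")
    return True
E
python3 - <<'E'
from rob import *
print(insert(-.069,0,.004))
f=grab_frame("scene"); cv2.imwrite("pics/c2.png",cv2.resize(f["img"][170:310,220:360,::-1],(600,600),interpolation=cv2.INTER_CUBIC))
E
```

```text
pre t=12.1 [0.5307 0.0057 0.0466] gap 0.167 gf 59.7 F [-0.4 -0.2 -1.1]
slid False t=12.8 [0.582  0.0007 0.0459] gap 0.168 gf 59.7 F [-0.4  0.2 -1.3]
lowered True t=13.2 [0.5822 0.0006 0.0342] gap 0.173 gf 38.7 F [ 0.2 -0.7  4.5]
out t=15.5 [0.4906 0.0099 0.1994] gap 1.001 gf 0.0 F [ 0.4 -0.1  0.1]
True
```

View pics/c2.png

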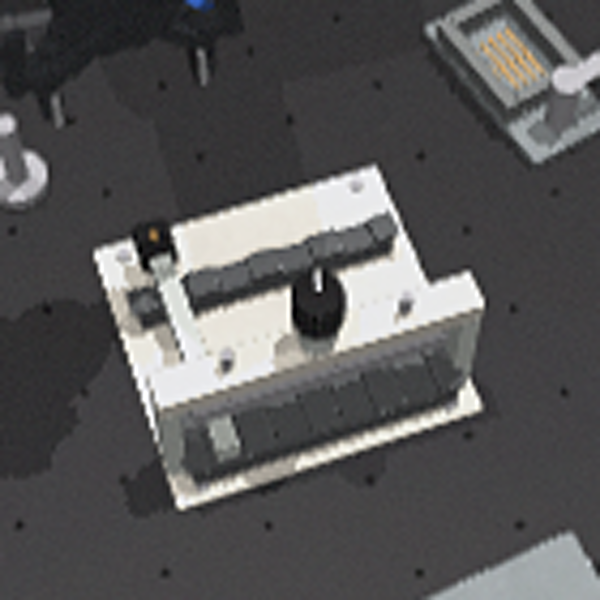

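Bar C is seated: its head is at (155,240) and its end shows under the jaw at (222,437). Bar B is next.

```bash
python3 - <<'E'
from rob import *
A=measure("bar0",PLAIN,[.459,-.163,.175]); B=measure("bar0",PLAIN,[.446,-.23,-.14])
if np.hypot(*(B[:2]-[.446,-.23]))<.012:
    pick(B,.008,-.006); print(insert(.069,.008,.004))
    f=grab_frame("scene"); cv2.imwrite("pics/c3.png",cv2.resize(f["img"][170:310,160:360,::-1],(800,560),interpolation=cv2.INTER_CUBIC))
E
```

```text
bar0 top [ 0.4591 -0.1645  0.1786] 0.893
bar0 scene [ 0.4572 -0.1616  0.1657] 0.821
bar0 top [ 0.4459 -0.2312 -0.1373] 0.878
bar0 scene [ 0.4437 -0.2287 -0.1351] 0.746
gripped t=18.7 [ 0.4521 -0.237   0.0044] gap 0.171 gf 59.7 F [-0.2  1.3  6.5]
lifted t=20.0 [ 0.4515 -0.2366  0.1691] gap 0.165 gf 58.7 F [-0.5  0.7 -1.5]
pre t=22.5 [0.5528 0.1424 0.0467] gap 0.171 gf 58.7 F [ 0.6  0.4 -1.5]
slid False t=23.1 [0.6041 0.1371 0.0459] gap 0.162 gf 58.7 F [ 0.9 -0.4 -1.3]
lowered True t=23.6 [0.6042 0.1371 0.0344] gap 0.168 gf 59.5 F [-1.4 -1.2  4.9]
out t=25.9 [0.5047 0.1472 0.1993] gap 0.996 gf 0.0 F [ 0.4  0.7 -0.5]
True
```

View pics/c3.png

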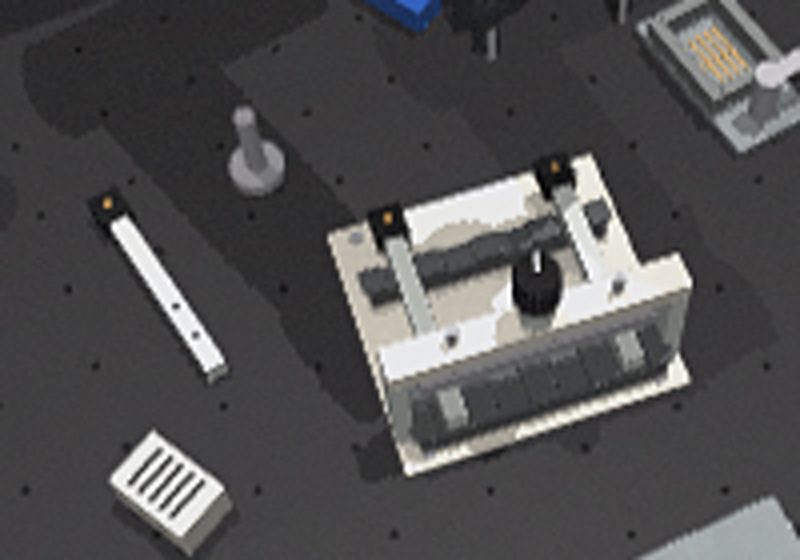

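Both bars are seated. The third goes in the +23 slot, which has a neighbour. I'll grip it by the head, set it down about 30 mm short so the opening fingers clear the neighbour, and then push it home.

```bash
python3 - <<'E'
from rob import *
A=measure("bar0",PLAIN,[.459,-.163,.175])
if np.hypot(*(A[:2]-[.458,-.163]))<.01:
    G=-.076; o=down(CL[2]+np.pi/2); Y=.023
    pick(A,G,0,tipz=.005,N=90)
    P=lambda x,b:[*loc(CL,x+G,Y),b+.005]
    movep(P(-.06,.15),o); move_l(P(-.06,.046),.12); say("pre")
    h=move_l(P(-.03,.046),.08,until_force=12); say("slid %s"%h)
    if not h:
        h=move_l(P(-.03,.0295),.03,until_force=8); say("low %s"%h)
    f=grab_frame("scene"); cv2.imwrite("pics/c4.png",cv2.resize(f["img"][170:310,220:360,::-1],(600,600),interpolation=cv2.INTER_CUBIC))
E
```

```text
bar0 top [ 0.4592 -0.1645  0.1797] 0.886
bar0 scene [ 0.4558 -0.1621  0.1599] 0.807
gripped t=29.2 [ 0.3828 -0.1763  0.0056] gap 0.282 gf 89.0 F [-2.2  0.7  8. ]
lifted t=30.4 [ 0.3822 -0.1759  0.1692] gap 0.280 gf 88.3 F [-0.4  0.5 -1.1]
pre t=32.6 [0.4545 0.1061 0.0515] gap 0.283 gf 88.3 F [ 0.2  0.1 -1.3]
slid False t=33.1 [0.4835 0.1032 0.051 ] gap 0.281 gf 88.3 F [-0.2 -0.3 -2. ]
low True t=33.6 [0.4831 0.1032 0.0349] gap 0.280 gf 89.7 F [-3.2  0.7  8.7]
```

View pics/c4.png

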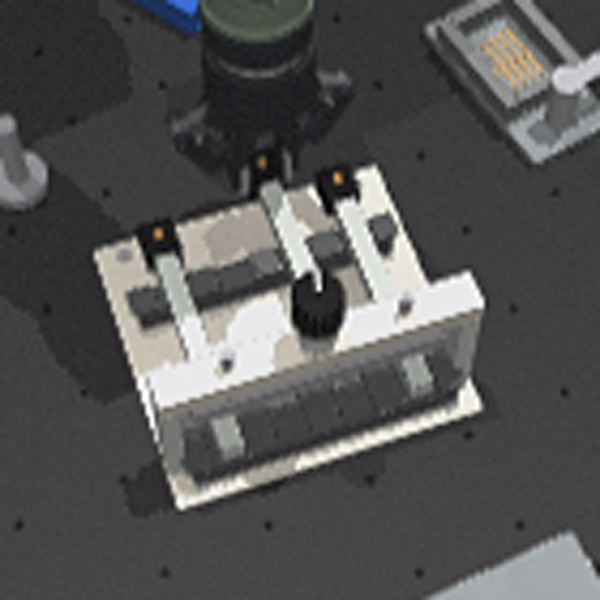

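It is in the slot, still short of home: its head at (262,170) is clear of the neighbour's head. Release and push.

```bash
python3 - <<'E'
from rob import *
Y=.023
let_go(); p=get_state()["position"]; move_l([*p[:2],.12],.12)
Q=lambda x,z:[*loc(CL,x,Y),z]
move_l(Q(-.15,.12),.15); grab(20); move_l(Q(-.15,.032),.12); say("behind")
h=move_l(Q(-.1005,.032),.04,until_force=10); say("pushed %s"%h)
move_l(Q(-.15,.032),.1); move_l(Q(-.15,.2),.2); let_go()
f=grab_frame("scene"); cv2.imwrite("pics/c5.png",cv2.resize(f["img"][170:310,220:360,::-1],(600,600),interpolation=cv2.INTER_CUBIC))
for n in ("bar0",):
    for c in CAMS:
        f=grab_frame(c)
        for d in spot_in(c,n): print(c,n,round(d["score"],2),np.round(d["centre"]))
        w=[ (R2(CL[2]).T@(ray(f,d["centre"],.03)[:2]-CL[:2])).round(4) for d in tip_of(c,n)]; print(w)
E
```

```text
behind t=37.3 [0.4403 0.1077 0.0324] gap -0.001 gf 0.0 F [ 0.8 -1.   1.1]
pushed False t=38.6 [0.4892 0.1026 0.0321] gap -0.003 gf 0.0 F [-0.  -0.3 -0. ]
top bar0 0.69 [308. 199.]
top bar0 0.18 [287. 162.]
[array([ 0.0157, -0.064 ]), array([0.0079, 0.0658])]
scene bar0 0.79 [300. 230.]
scene bar0 0.65 [259. 240.]
scene bar0 0.6 [285. 227.]
scene bar0 0.16 [310. 143.]
[array([0.0041, 0.0628]), array([0.0036, 0.0138]), array([-0.0035, -0.0682])]
```

View pics/c5.png

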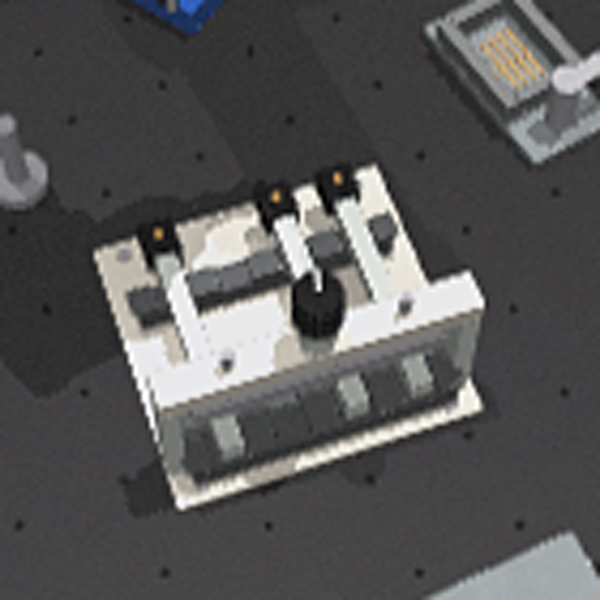

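All three heads are in line: (157,233), (275,196) and (337,178). The third end is also visible under the jaw at (352,395). Next is the ratchet cap.

```bash
cat > cap.py <<'E'
from rob import *
def stroke(ax,q6a,q6b,N=40,step=.4,extra=None):
    """from open above: grip at q6a, turn clockwise to q6b; stop after `extra` rad past torque onset"""
    o=down(np.pi/2); q=np.array(ik([*ax,.23],o)); q[5]=q6a; set_joints(q); move_l([*ax,.156],.12)
    s0=get_state(); grab(N); s=get_state(); print("grip F",np.round(s["contact_force"]-s0["contact_force"],2),"closing ang %.2f"%(np.pi/2-.18+q6a),"gap %.3f"%s["finger_gap"])
    q=np.array(s["q"]); qs=q[5]; on=None; log=[]
    while qs>q6b+1e-3:
        qs=max(qs-step,q6b); q[5]=qs; set_joints(q); s=get_state(); t=s["wrist_torque"][2]-s0["wrist_torque"][2]; log.append((round(float(qs),2),round(float(t),3)))
        if np.hypot(*(s["contact_force"]-s0["contact_force"])[:2])>25: print("side force",s["contact_force"]); break
    print(log); let_go(); move_l([*ax,.23],.15); say("end stroke")
E
python3 - <<'E'
from cap import *
movep([.5,.07,.26],down(np.pi/2))
stroke([.6616,.0619],2.8,1.6)
E
```

```text
grip F [-1.83  4.35  4.1 ] closing ang 4.19 gap 0.363
[(2.4, -0.064), (2.0, -0.899), (1.6, -0.782)]
end stroke t=48.2 [0.6613 0.0619 0.2293] gap 0.998 gf 0.0 F [ 0.7  0.8 -0.9]
```

```bash
python3 - <<'E'
from cap import *
move_l([.5,.07,.26],.2)
f=grab_frame("scene"); a=cv2.resize(f["img"][195:275,250:350,::-1],(800,640),interpolation=cv2.INTER_CUBIC)[:600]
cv2.imwrite("pics/cap1.png",a)
for n in CAMS:
    f=grab_frame(n); print(n,[(round(d["score"],2),np.round(ray(f,d["centre"],.172)[:2],4)) for d in tip_of(n,"cap_grip")])
E
```

```text
top []
scene [(0.84, array([0.6521, 0.0819]))]
```

View pics/cap1.png

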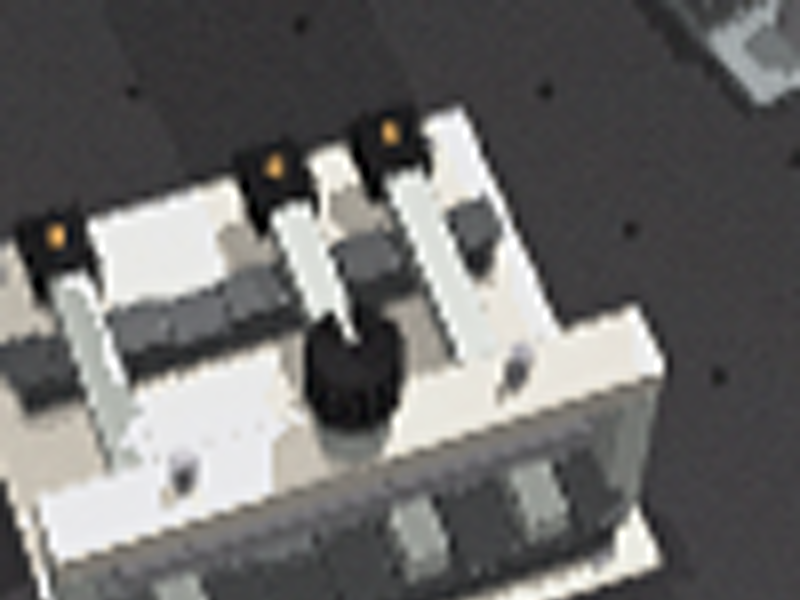

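```bash
python3 - <<'E'
from cap import *
import pickle
F,M=pickle.load(open("d.pkl","rb"))
o=[]
for n,r in (("scene",(225,255,280,312)),("top",(148,178,272,304))):
    row=[cv2.resize(i[r[0]:r[1],r[2]:r[3],::-1],(400,375),interpolation=cv2.INTER_CUBIC)[:300] for i in (F[n]["img"],grab_frame(n)["img"])]
    o.append(np.hstack(row))
cv2.imwrite("pics/cap2.png",np.vstack(o))
E
```

```text
(no output)
```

View pics/cap2.png

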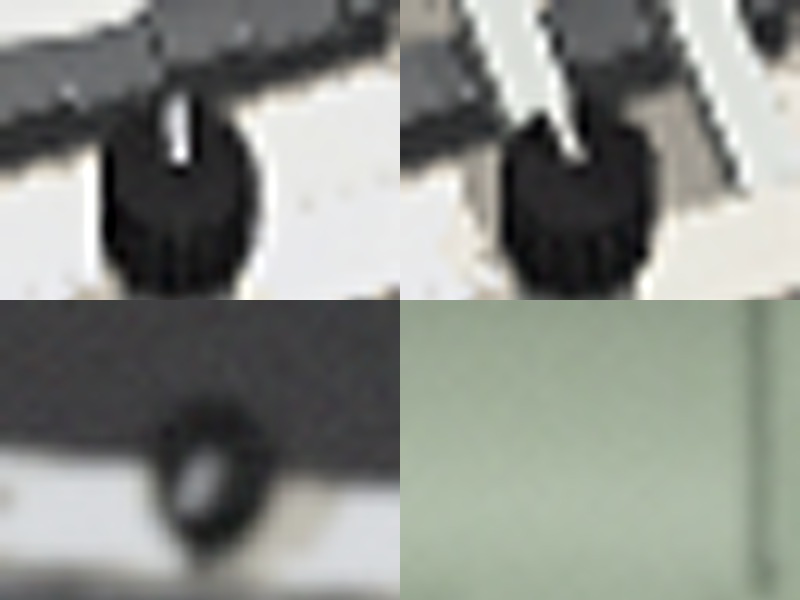

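The line has moved about 25° anticlockwise, and the torque reading was at a stop. So increasing q6 is the clockwise direction: I only raised the jaw to its upper stop, which did no harm. I'll reverse the turn.

```bash
cat > cap.py <<'E'
from rob import *
def stroke(ax,q6a,q6b,N=40,step=.5,extra=9):
    o=down(np.pi/2); q=np.array(ik([*ax,.23],o)); q[5]=q6a; set_joints(q); move_l([*ax,.156],.12)
    s0=get_state(); grab(N); s=get_state(); print("grip F",np.round(s["contact_force"]-s0["contact_force"],2),"gap %.3f"%s["finger_gap"])
    q=np.array(s["q"]); qs=q[5]; slip=0; log=[]
    while qs<q6b-1e-3 and slip<extra:
        qs=min(qs+step,q6b); q[5]=qs; set_joints(q); s=get_state(); t=s["wrist_torque"][2]-s0["wrist_torque"][2]; F=s["contact_force"]-s0["contact_force"]
        log.append((round(float(qs),2),round(float(t),3),round(float(np.hypot(F[0],F[1])),1)))
        if t>.075: slip+=step
        if abs(t)>.4 or np.hypot(F[0],F[1])>25: print("stop",F,t); break
    print(log); let_go(); move_l([*ax,.23],.15); say("end stroke")
E
python3 - <<'E'
from cap import *
stroke([.6616,.0619],-2.8,2.8)
E
```

```text
grip F [-2.18 -3.61  4.07] gap 0.363
[(-2.3, 0.086, 7.8), (-1.8, 0.107, 13.8), (-1.3, -0.006, 18.9), (-0.8, 0.055, 22.5), (-0.3, 0.014, 24.5), (0.2, 0.011, 24.8), (0.7, -0.023, 23.0), (1.2, -0.031, 19.3), (1.7, -0.052, 16.5), (2.2, -0.036, 11.0), (2.7, 0.014, 7.1), (2.8, -0.013, 5.2)]
end stroke t=62.0 [0.6613 0.0619 0.2293] gap 1.001 gf 0.0 F [ 0.3 -0.6 -1.2]
```

```bash
sed -i 's/round(float(np.hypot(F\[0\],F\[1\])),1)/np.round(F[:2],0).tolist()/' cap.py; python3 - <<'E'
from cap import *
stroke([.6586,.0619],-2.8,2.8,extra=1.4,step=.35)
E
```

```text
grip F [-0.42 -0.19  3.1 ] gap 0.359
[(-2.45, 0.028, [-2.0, -2.0]), (-2.1, 0.073, [-3.0, -2.0]), (-1.75, 0.044, [-4.0, -3.0]), (-1.4, 0.022, [-6.0, -5.0]), (-1.05, 0.074, [-8.0, -4.0]), (-0.7, 0.091, [-10.0, -2.0]), (-0.35, 0.034, [-11.0, -2.0]), (-0.0, 0.02, [-10.0, -1.0]), (0.35, 0.055, [-10.0, 2.0]), (0.7, 0.083, [-10.0, 3.0]), (1.05, 0.005, [-8.0, 5.0]), (1.4, 0.062, [-6.0, 4.0]), (1.75, 0.054, [-4.0, 5.0]), (2.1, -0.007, [-3.0, 5.0]), (2.45, 0.077, [-2.0, 5.0]), (2.8, 0.008, [-1.0, 6.0])]
end stroke t=75.9 [0.6583 0.0619 0.2294] gap 1.004 gf 0.0 F [-1.2  0.4 -0.7]
```

```bash
python3 - <<'E'
from cap import *
movep([.35,.3,.3],down(np.pi/2))
f=grab_frame("scene"); cv2.imwrite("pics/cap3.png",cv2.resize(f["img"][190:290,235:345,::-1],(660,600),interpolation=cv2.INTER_CUBIC)); say("")
E
```

```text
t=77.9 [0.3504 0.2999 0.2997] gap 1.003 gf 0.0 F [ 0.5  0.3 -0.3]
```

View pics/cap3.png

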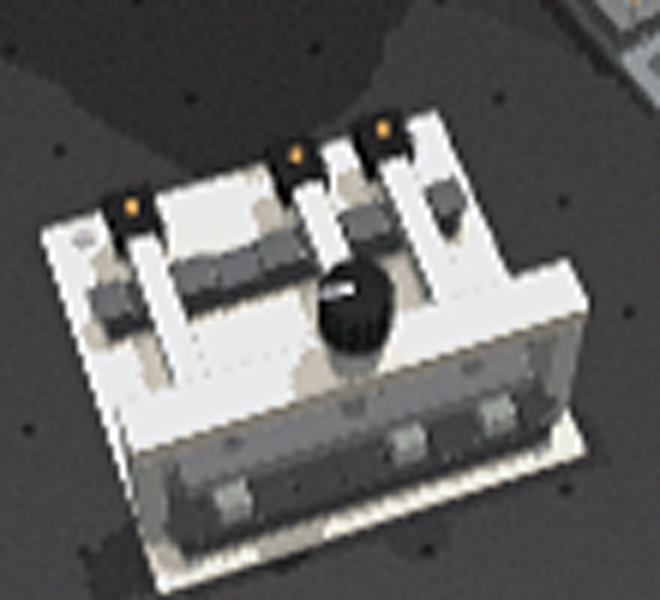

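The cap's line now points left, which matches the 11.2 rad turned from the upper stop (about 7 rad of travel and 4 rad of slip). The jaw is down on the bar ends. Next I'll refine the dock and module poses.

```bash
python3 - <<'E'
from rob import *
import pickle
F,M=pickle.load(open("d.pkl","rb"))
print("hub",ray(F["scene"],[353.3,188.2],.062),ray(F["top"],[209.6,212.1],.062)); print("knob",ray(F["scene"],[379.3,169.6],.08))
# edge-based dock pose
def seg(pts,n=40):
    return np.vstack([np.linspace(pts[i],pts[(i+1)%len(pts)],n) for i in range(len(pts))])
def rect(x0,x1,y0,y1,z): return seg(np.array([[x0,y0,z],[x1,y0,z],[x1,y1,z],[x0,y1,z]])/1000.)
G={}
for n in CAMS:
    g=cv2.cvtColor(F[n]["img"],cv2.COLOR_RGB2GRAY).astype(np.float32); g=cv2.GaussianBlur(g,(0,0),.8)
    G[n]=np.hypot(cv2.Sobel(g,cv2.CV_32F,1,0),cv2.Sobel(g,cv2.CV_32F,0,1))
L=np.vstack([rect(-37.5,37.5,-25.5,25.5,36),rect(-48.5,48.5,-37.5,37.5,36)])
def cost(p,cams):
    t=0
    for n in cams:
        u=proj(F[n],place(L,*p)).astype(np.float32); t-=cv2.remap(G[n],u[None,:,0],u[None,:,1],cv2.INTER_LINEAR).mean()
    return t
from scipy.optimize import differential_evolution as DE
for cs in (["top"],["scene"],CAMS):
    r=DE(cost,[(.44,.48),(.315,.345),(.03,.25)],args=(cs,),seed=1,tol=1e-6,maxiter=150); print(cs,np.round(r.x,4),round(r.fun,1))
for n in CAMS:
    f=F[n]; hsv=cv2.cvtColor(f["img"],cv2.COLOR_RGB2HSV); c=proj(f,np.array([[.4595,.329,.012]]))[0].astype(int)
    w=np.zeros(hsv.shape[:2],bool); w[c[1]-12:c[1]+13,c[0]-12:c[0]+13]=1
    t=w&(hsv[...,0]>5)&(hsv[...,0]<25)&(hsv[...,1]>35); ys,xs=np.nonzero(t); wt=hsv[...,1][t].astype(float); print(n,t.sum(),ray(f,[(xs*wt).sum()/wt.sum(),(ys*wt).sum()/wt.sum()],.012))
m=measure("module",MOD,[.627,-.209,.46],True); print(m)
E
```

```text
hub [0.52202869 0.33881002 0.062     ] [0.51573368 0.32833536 0.062     ]
knob [0.50490759 0.44142293 0.08      ]
['top'] [0.4409 0.3225 0.1367] -115.3
['scene'] [0.4692 0.327  0.1155] -190.0
('top', 'scene') [0.4693 0.3267 0.1093] -294.5
top 148 [0.45655434 0.32509016 0.012     ]
scene 87 [0.45697481 0.32953902 0.012     ]
module top [ 0.6287 -0.2109  0.4845] 0.925
module scene [ 0.6238 -0.2086  0.4519] 0.806
[ 0.62624902 -0.20971199  0.46819858]
```

```bash
python3 - <<'E'
from rob import *
import pickle
F,M=pickle.load(open("d.pkl","rb"))
o=[]
for n,r,s in (("scene",(308,158,368,218),9),("top",(185,200,235,250),10)):
    f=F[n]; im=cv2.resize(f["img"][r[1]:r[3],r[0]:r[2],::-1],None,fx=s,fy=s,interpolation=cv2.INTER_CUBIC)
    for (x0,x1,y0,y1,z,c) in ((-37.5,37.5,-25.5,25.5,36,(0,255,255)),(-48.5,48.5,-37.5,37.5,36,(0,0,255)),(-37.5,37.5,-25.5,25.5,12,(255,255,0))):
        P=np.array([[x0,y0,z],[x1,y0,z],[x1,y1,z],[x0,y1,z]])/1000.
        u=((proj(f,place(P,.457,.328,.12))+.5-r[:2])*s).astype(np.int32); cv2.polylines(im,[u],True,c,1)
    o.append(im[:540,:400] if n=="top" else im[:540,:400])
a=[cv2.resize(i,(400,540)) if i.shape[0]!=540 else i for i in [np.vstack([o[0]]),np.vstack([o[1],np.zeros((40,400,3),np.uint8)])[:540]]]
cv2.imwrite("pics/dock3.png",np.hstack(a))
E
```

```text
(no output)
```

View pics/dock3.png

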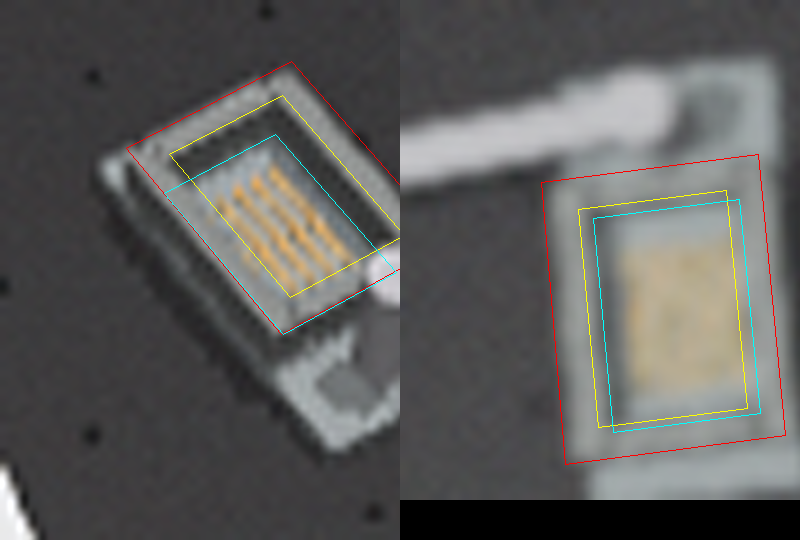

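Overlay check: the pocket rim sits about +2 mm along x and y from my estimate in the scene view, and about 3 mm towards -y in the top view. The average is dock ≈ (.458,.327), yaw .12. I'll pick the module high on its sides and lower it with a contact search.

```bash
cat > mod.py <<'E'
from rob import *
D=np.array([.458,.327,.12])
def lower(offs,zfin=.0355):
    o=down(D[2]+np.pi/2)
    for i,(dx,dy) in enumerate(offs):
        p=loc(D,dx,dy); z0=.066
        if i==0: move_l([*p,z0+.02],.15,rot=o)
        move_l([*p,z0],.06); h=move_l([*p,zfin-.002],.03,until_force=5); s=say("try %s %s"%((dx,dy),h))
        if s["position"][2]<zfin+.006: return True
    return False
E
python3 - <<'E'
from mod import *
m=[.6262,-.2097,.468]
o=down(m[2]+np.pi/2)
movep([.45,.0,.3],down(np.pi/2)); movep([*m[:2],.15],o); move_l([*m[:2],.0235],.12); grab(60); s=say("grip")
move_l([*s["position"][:2],.28],.2); s=say("lift")
if s["finger_gap"]>.4:
    movep([*D[:2],.28],down(D[2]+np.pi/2)); move_l([*D[:2],.1],.2)
    print(lower([(0,0),(.002,0),(-.002,0),(0,.002),(0,-.002)]))
E
```

```text
grip t=82.1 [ 0.6269 -0.21    0.0244] gap 0.520 gf 63.7 F [-0.6  0.3  4.8]
lift t=83.6 [ 0.6262 -0.2097  0.2785] gap 0.524 gf 63.0 F [-1.3 -0.4 -2.3]
try (0, 0) True t=88.3 [0.4576 0.3268 0.0364] gap 0.523 gf 63.7 F [-1.  -1.3  4.5]
True
```

The module seated first try: TCP 12 mm above its bench grip height, which is the pocket floor. Release it, then swing the lever.

```bash
python3 - <<'E'
from mod import *
let_go(); p=get_state()["position"]; move_l([*p[:2],.2],.15)
H=loc(D,.065,0)
def K(th,z,r=.112):
    w=D[2]+np.pi-th; return [*(H+r*np.array([np.cos(w),np.sin(w)])),z], down(w-np.pi/2)
f=grab_frame("scene"); print("knob",[(round(d["score"],2),np.round(ray(f,d["centre"],.086)[:2],4)) for d in tip_of("scene","lever_knob")])
p,o=K(1.52,.2); movep(p,o); p,o=K(1.52,.07); h=move_l(p,.12,until_force=10); say("at knob %s"%h)
if not h:
    grab(20); s0=say("gripped")
    if s0["finger_gap"]>.1:
        for th in list(np.arange(1.4,.05,-.2))+[.1,.0,-.04,-.08]:
            p,o=K(th,.07); move_l(p,.1,rot=o); s=get_state(); F=s["contact_force"]-s0["contact_force"]; print(round(th,2),np.round(F,1))
            if np.hypot(*F[:2])>15: break
        say("shut")
        let_go(); q=get_state()["position"]; move_l([*q[:2],.25],.15); movep([.35,.0,.35],down(np.pi/2)); say("clear")
        f=grab_frame("scene"); a=f["img"][155:300,220:400,::-1]; cv2.imwrite("pics/final.png",cv2.resize(a,(745,600),interpolation=cv2.INTER_CUBIC))
E
```

```text
knob [(0.54, array([0.5108, 0.4386])), (0.5, array([0.3188, 0.604 ]))]
at knob False t=92.8 [0.5041 0.4456 0.071 ] gap 0.998 gf 0.0 F [0.2 0.3 0.2]
gripped t=93.4 [0.5033 0.4453 0.0702] gap 0.174 gf 21.5 F [-1.2 -0.3  1.5]
1.4 [-0.2  1.7 -0.3]
1.2 [-1.4  3.8 -1.2]
1.0 [-1.9  6.   1. ]
0.8 [-4.8  5.5  0.9]
0.6 [-6.1  4.6  3.2]
0.4 [-8.8  1.9  5.7]
0.2 [-8.8  0.7  6.2]
0.1 [-8.1  0.4  8.2]
0.0 [-8.1 -1.5  8.5]
-0.04 [-8.9 10.7  2.9]
-0.08 [-11.2  23.4  -2.1]
shut t=97.0 [0.4097 0.3195 0.07  ] gap 0.180 gf 23.6 F [-12.4  23.1  -0.6]
clear t=100.3 [0.3502 0.0004 0.3497] gap 1.000 gf 0.0 F [0.3 0.6 0.2]
```

View pics/final.png

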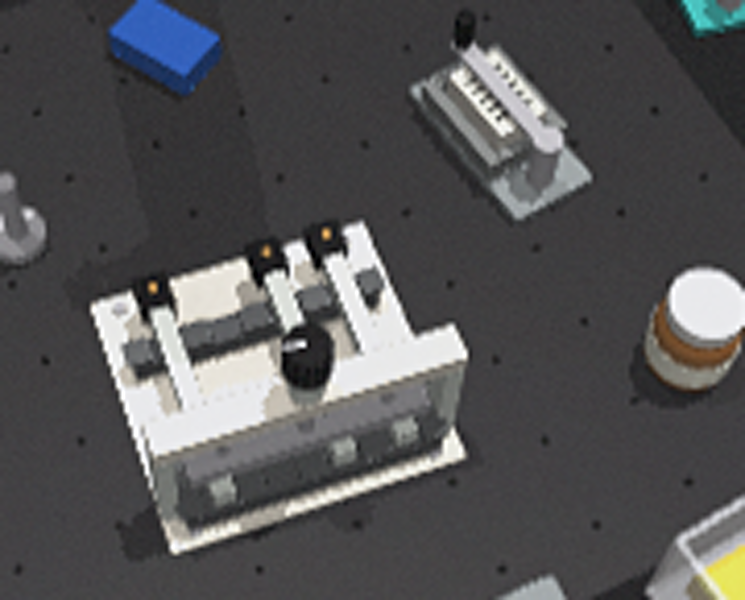

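The lever lies along the dock over the seated module, knob at (465,28), and it reached its stop. The bars are in place and the jaw is down.

```bash
python3 -c "
from cell import *
print(sign_off())"
```

```text
the job is handed in; nothing more can be done
None
```

The job is handed in: all three bars are seated and clamped, the cap has slipped by an estimated 4 rad, the module is on the pocket floor, and the lever is shut against its stop. My first turn of the cap went the wrong way, but it only raised the jaw to its upper stop.

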